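# Grip a timber block in a wedge-locked clamping jig

### The job

Make the small wooden block fast in the clamping jig: slide the jig's bar up by its upright grip until the jaw presses the block snug and square against the fence. Then push the thumb wedge in along its ramp until it is firmly jammed and locks the bar, feeling for the jam and using no more than a firm thumb's push, and let go; leave the pencil and the drill bit lying where they are.

Things in the scene. Friction and masses are not known exactly. Their poses are not given: they have to be found in the camera images.
- jig: Wooden clamping jig fixed to the bench, its place and yaw differ. Origin on the bench top (z 0) under the middle of the bar's width; x = the wedge's push direction, within 0.3 rad of straight ahead, y = the bar's closing direction (left), z up. Board 190 x 290 x 16 mm, x -110 to +80, y -160 to +130. Fence 110 x 18 mm, 42 mm high.
- housing (a point): Centre of the top of the wedge housing, at jig x 0, y -47.5, z 70 mm. Two cheeks 62 mm long (x), 12 mm thick, either side of a 31 mm wide slot along x; outer faces 27.5 mm either side. Between them a dark ramp block (x -22 to +22) whose underside slopes down towards +x at 1 : 5. Sills 33 mm high, 56 mm wide below the wedge: x -104 to -22 and +22 to +45.
- bar: Light wood bar 40 x 160 x 20 mm along the jig's y, through the housing below the wedge; top at z 36.5 mm. It slides only along jig y (cannot lift or turn), with about 3 N friction, damping 8 N s/m, and stays where left. At +y a jaw 90 mm (x) x 16 mm, up to z 45 mm; at -y an upright grip. Origin: in the plane of the jaw's face, on the centre line, 0.5 mm above the bench. Axes as the jig's.
- jaw_face (a point): Middle of the jaw's front face (looks to +y of the jig), z 30 mm. It starts between jig y +2 and +20 mm; with the block gripped it is at jig y +40 mm.
- bar_grip (a point): Middle of the top (z 70 mm) of the bar's upright grip, a post 24 x 24 mm that rises from the bar's top; flat back facing -y of the jig. 146 mm behind the jaw's face. Free space behind it.
- fence_face (a point): Middle of the fence's face, which looks to -y of the jig, at jig y +100, z 30 mm.
- wedge: Captive thumb wedge of dark wood in the slot, 104 mm long, 28 wide, 6 mm thick at its thin far end, with an upright head 14 mm long (x), 28 wide, 42 high. It slides only along its ramp, towards jig +x and down 1 : 5, against 4 N of friction (damping 20 N s/m). Origin: middle of the lower edge of the head's flat back, starting at jig x -105 to -85, z 38 to 46 mm. Axes as the jig's.
- wedge_head (a point): Middle of the head's flat back, 20 mm above the wedge's underside: push here. The ramp's height is set by hand, so the sole meets the bar with the head's back anywhere from jig x -78 to -60 mm: this must be felt. Then force builds over 1 to 3 mm. A steady push of 12 to 18 N jams it, and it stays (10 N or more on the bar is fast). A push over about 26 N can put over 60 N on the bar and crush it.
- block: Small brown timber offcut, 60 x 90 x 20 mm, 0.07 kg, loose and a little askew on the jig's board between jaw and fence, 90 mm side roughly along the jig's x. Origin: centre of its underside; its own y runs along the 90 mm side. A squeeze of 5 to 12 N is snug; over 35 N between jaw and block dents it.
- pencil: Pencil, 14 x 166 x 8 mm, loose on the bench beyond the jig's -y edge; a bystander. Origin: centre of its underside, y along it.
- drill_bit: Drill bit, 13 x 150 x 13 mm, loose on the bench beyond the jig's +y edge; a bystander. Origin: centre of its underside, y along it.
Mind the look-alikes: they are no part of the job. Leave any blue look-alike of the block alone.

How it is judged (in metres and radians):
On the way, in this order (a step that is already met when the one before it is completed fails the run):
1. the block is snug and square between jaw and fence, the wedge not jammed yet (y of jaw_face in the frame of jig between 0.0385 and 0.0415 m and angle between the y axis of block and the x axis of jig, either way round below 0.035 rad and z of block in the frame of jig below 0.0185 m and y of block in the frame of jig between 0.068 and 0.072 m and x of block in the frame of jig between -0.04 and 0.04 m and contact force between bar and block above 1 N and contact force between wedge and bar below 4 N), for 0.1 s.
2. the wedge is jammed between ramp and bar (contact force between wedge and bar above 10 N), for 0.2 s.
At the end, for the whole second after the job is handed in: The block lies flat on the board between jaw and fence, square to within 2 degrees, jaw face within 1.5 mm of the fence distance of 60 mm (so the block is snug); the wedge, left alone, presses the bar with more than 10 N (jammed); everything at rest (y of jaw_face in the frame of jig between 0.0385 and 0.0415 m and angle between the y axis of block and the x axis of jig, either way round below 0.035 rad and z of block in the frame of jig below 0.0185 m and y of block in the frame of jig between 0.068 and 0.072 m and x of block in the frame of jig between -0.04 and 0.04 m and contact force between wedge and bar above 10 N and linear speed of each of wedge, bar, block below 0.01 m/s); the robot touches nothing.
It fails at once if the wedge is driven so hard that it presses the bar with more than 60 N (contact force between wedge and bar above 60 N).
It fails at once if the jaw squeezes the block with more than 35 N (contact force between bar and block above 35 N).
It fails at once if the pencil is moved more than 20 mm (distance of pencil from where it was at the start of the episode above 0.02 m).
It fails at once if the drill bit is moved more than 20 mm (distance of drill_bit from where it was at the start of the episode above 0.02 m).
It also fails if it takes over 59 s, if anything falls off the work surface, if the arm or the gripper's body presses on something with over 40 N, if the wrist force passes 120 N, or if a joint passes its speed limit or range.

### The arm

A 6-joint arm with a two-finger parallel gripper is mounted at the origin on a cart in front of the work surface, level with it; the furniture and walls round the work are solid. World frame = base frame: x ahead of the robot, y to its left, z up, the work surface at z = 0. Lengths are in m, angles in degrees, forces in N, time in s.
With the tool pointing down it reaches from about 0.25 to 0.775 m from the base axis. Payload 4 kg.
Tool frame: the origin (TCP) lies at the very end of the fingers, on their centre line; the grasp point (between the pads) lies 19 mm behind it; z points along the fingers, y is the line along which they close (so a half turn about z gives the same grasp; the last joint's range is limited). The gripper opens to 85 mm and grips with 20 to 120 N. Pads are 22 mm wide; open, the fingers measure 114 mm over their backs; the gripper's body (76 mm by 85 mm) begins 54 mm behind the grasp point. The pads swing forward as they close: fully open they stand 13 mm farther back than shut.
Start: joints at [59.811, 4.996, 78.535, -0, 96.463, -5.907], TCP at [0.226, 0.501, 0.231] pointing down, gripper open.
Joint ranges: [-177.83, 177.83], [-43.37, 116.18], [15.69, 146.23], [-61.86, 241.86], [9.47, 152.12], [-147.06, 147.06]. Speed limits (degrees/s): [159.86, 159.86, 180, 180, 180, 180].

### API

Orientations are given as [roll, pitch, yaw] about the fixed x, y, z axes, in that order (R = Rz(yaw) Ry(pitch) Rx(roll)).
In Python, from cell import ctrl gives the robot as it stands.
- The arm moves only by the tool move_arm, never from a script. Its argument "series" is one flat list of numbers, 7 for each row, row after row: the turn, a rotation vector about the tool's x, y, z in rad, then the shift along the tool's x, y, z in cm, then the opening, from 0 (shut) to 1 (fully open). A call has 1 to 10 rows; each row is the pose to reach, as a shift and turn from the pose commanded when the call began, along the tool's axes at that moment; what a row does not reach only later rows make up. A row lasts 1/12 s, in which the tool goes at most 41.7 mm and 7.16 degrees, less where a joint would pass 70% of its speed; a pose out of reach is approached as far as the arm can. A call with a gripper value outside its range is refused whole. The fingers move at their own pace and stop on an object; the grip force is fixed at half the most. Time passes only in rows, so rows that repeat a pose let the fingers close. It gives the time, the measured TCP pose, the force, the opening and the grip force at its end, in the units of the state.
- ctrl.get_state(): the state, without advancing time (a new reading comes with each control period).
- ctrl.get_image(name): name is "scene" or "top" or "wrist"; returns the picture (420x560x3 uint8, blue, green, red); there is no depth.
- ctrl.get_calibration(name): a dict with "camera_matrix" (3x3 intrinsics, pixels), "origin" and "rotation" of the camera in the world; the wrist camera has in their place "T_tool_cam" (4x4, takes a point from camera to tool coordinates, whose origin is the TCP and whose axes are the flange's). Camera axes: x right, y down, z forward; pixel columns grow to the right and rows downward; lengths in m; the calibration is good to about 2 mm. A picture is of the moment at which its call begins: read the wrist's pose just before it. get_calibration takes no time and is no camera call.
- ctrl.finish_job(): hands the job in; it is judged then, once.
The state is a dict: "t": time; "joint_positions": joint angles; "dq": joint speeds; "joint_efforts": joint torques, N m; "ee_pos": TCP position; "orientation": TCP orientation; "ft_force": force on the tool from outside, world axes, zero at the start; "torque": the same for the moment, N m; "width": finger opening in m; "grip_force": force on a finger pad.
Only numpy, scipy, OpenCV 4.12 (cv2) and the standard library are available. Lean on these libraries where they do the work, as an engineer would, in place of code of your own. Each camera call takes 0.05 s, during which the arm holds its last target. There are 200 camera calls.

## Working session

There is one attempt and no reset: what is moved stays moved. The work goes in short steps, Python scripts to look and compute and a tool call to move; the robot and the scene stay as the last step left them, time stands still between calls to the robot, and variables do not carry over. Pictures are saved under pics/ and viewed, at most 10 in all, crops included, and the job is handed in when it is done.

Besides the shell and the picture viewer there is one more tool, called after "Request:" as a command line: name --argument value ..., lists and objects as JSON in quotes. move_arm: Moves the arm, as the interface text tells. Its arguments: {"type":"object","properties":{"series":{"type":"array"}},"required":["series"]}

```bash
mkdir -p pics
cat > h.py <<'E'
from cell import ctrl
import numpy as np, cv2
from scipy.spatial.transform import Rotation as R
def save(n,f):
    im=ctrl.get_image(n); cv2.imwrite('pics/'+f,im); return im
E
python3 - <<'E'
from h import *
print(ctrl.get_state())
for n in ("scene","top"):
    save(n,n+'1.png'); print(n,ctrl.get_calibration(n))
E
```

```text
{'t': 0.0, 'joint_positions': array([ 5.98103266e+01,  5.04114965e+00,  7.86251374e+01, -1.50417830e-03,
        9.64629211e+01, -5.90582077e+00]), 'dq': array([-0.00969106, -0.002279  ,  0.02898245,  0.00532474,  0.01134554,
        0.0139625 ]), 'joint_efforts': array([-9.16872814e-04, -3.51856649e+01, -3.13270855e+01, -2.56853709e-04,
        1.08073797e-02,  2.94708364e-06]), 'ee_pos': array([0.22593982, 0.50090286, 0.23011618]), 'orientation': array([-1.79871324e+02, -1.18076147e-02,  1.55715966e+02]), 'ft_force': array([-0.29073679, -0.19917837, -0.48739156]), 'torque': array([ 0.02311173, -0.00224881,  0.01583896]), 'grip_force': 0.0, 'width': 0.08521525351329866}
scene {'camera_matrix': array([[451.04521191,   0.        , 275.86046325],
       [  0.        , 451.04521191, 217.76636454],
       [  0.        ,   0.        ,   1.        ]]), 'origin': array([-0.09685756, -0.47667236,  0.50837152]), 'rotation': array([-117.42618904,   -1.05852588,  -52.05707532])}
top {'camera_matrix': array([[414.91804293,   0.        , 277.47931519],
       [  0.        , 414.91804293, 205.29656008],
       [  0.        ,   0.        ,   1.        ]]), 'origin': array([0.40201398, 0.03701608, 0.89935544]), 'rotation': array([-168.70604408,   -1.1906146 ,  -90.90001936])}
```

View pics/scene1.png

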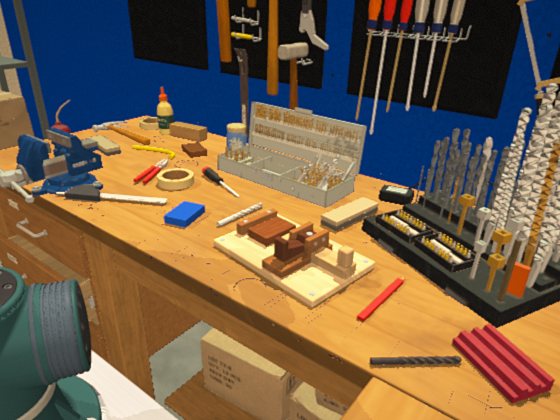

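View pics/top1.png

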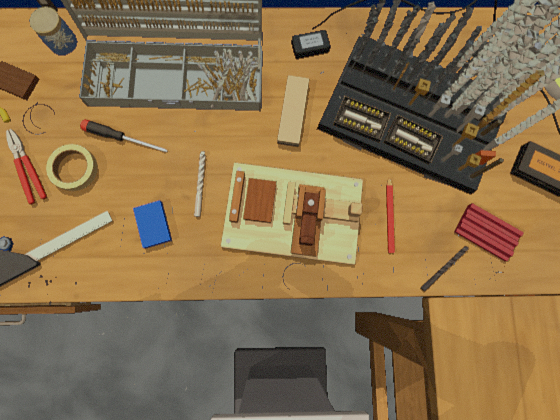

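Candidates for the block: brown offcut between jaw and fence at top (260,200), which fits the description; blue look-alike at (152,225); brown piece at (15,78). The pencil is red at (391,216), the drill bit is the light one at (200,185), and a dark bit lies at (445,268). Next, one close crop.

Run:
```python
from h import *
im=cv2.imread('pics/top1.png')[155:275,213:373]
cv2.imwrite('pics/top1c.png',cv2.resize(im,None,fx=5,fy=5,interpolation=cv2.INTER_CUBIC))
```

```text
(no output)
```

View pics/top1c.png

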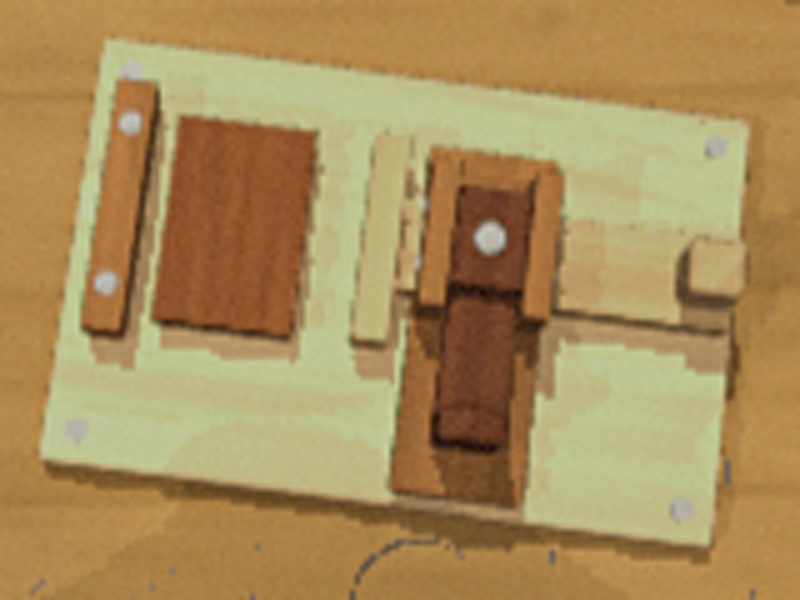

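The crop shows the board corners at (105,40), (748,122), (710,543), (42,460), the block at (235,225), the grip top at (715,268), and the back edge of the wedge head at about (433..500,447). The choice is confirmed.

```bash
cat >> h.py <<'E'
def ray(uv,z,cal):
    K=cal['camera_matrix']; Rm=R.from_euler('xyz',cal['rotation'],degrees=True).as_matrix(); o=np.array(cal['origin'])
    d=Rm@np.linalg.inv(K)@np.array([uv[0],uv[1],1]); return o+d*(z-o[2])/d[2]
E
python3 - <<'E'
from h import *
cal=ctrl.get_calibration('top')
W=lambda c,z: ray((213+(c[0]+.5)/5-.5,155+(c[1]+.5)/5-.5),z,cal)[:2]
P=np.array([W(c,.016) for c in [(105,40),(748,122),(710,543),(42,460)]])
J=np.array([(.08,.13),(.08,-.16),(-.11,-.16),(-.11,.13)])
pc,jc=P.mean(0),J.mean(0)
H=(J-jc).T@(P-pc); yaw=np.arctan2(H[0,1]-H[1,0],H[0,0]+H[1,1])
Rj=R.from_euler('z',yaw).as_matrix()[:2,:2]; o=pc-Rj@jc
print('jig',o,np.degrees(yaw),'resid mm',(P-(J@Rj.T+o))*1e3)
def j(n,cs,z): print(n,[np.round(Rj.T@(W(c,z)-o)*1e3,1) for c in cs])
j('grip',[(690,238),(746,242),(740,300),(682,295)],.07)
j('jaw',[(378,135),(352,340)],.045)
j('block',[(180,117),(318,130),(292,337),(153,322)],.036)
j('fence',[(158,85),(122,335)],.042)
j('head',[(433,445),(500,450)],.084)
j('headbase',[(440,405),(505,410)],.084)
j('cheeks',[(432,147),(563,160),(548,322),(420,305)],.07)
print(Rj@np.array([-.0,-.05])+o)
print(ctrl.get_calibration('wrist'))
E
```

```text
jig [ 0.57993821 -0.00455083] -8.000338849000675 resid mm [[-1.67601351 -1.5983143 ]
 [-1.66837534  1.9062562 ]
 [ 2.3178945   1.95946327]
 [ 1.02649434 -2.26740516]]
grip [array([  10.1, -128.1]), array([  11.4, -151.1]), array([ -13. , -150.7]), array([ -14., -127.])]
jaw [array([43.5,  3.6]), array([-45.4,   3.9])]
block [array([42.8, 88.8]), array([44.7, 29.3]), array([-45.9,  29. ]), array([-47. ,  87.8])]
fence [array([54. , 99.6]), array([-55.1,  99.4])]
head [array([-89.2, -32.3]), array([-87.8, -58.7])]
headbase [array([-73.1, -33.2]), array([-71.8, -59. ])]
cheeks [array([ 34.7, -18.7]), array([ 36.1, -73. ]), array([-32. , -73.8]), array([-31.7, -21.4])]
[ 0.57297926 -0.05406419]
{'camera_matrix': array([[289.8829126 ,   0.        , 281.15189527],
       [  0.        , 289.8829126 , 214.17135765],
       [  0.        ,   0.        ,   1.        ]]), 'T_tool_cam': array([[-1.30174374e-03, -9.45527312e-01, -3.25540178e-01,
         8.34285971e-02],
       [ 9.99998384e-01, -8.27065585e-04, -1.59651118e-03,
        -8.89967030e-06],
       [ 1.24030185e-03, -3.25541730e-01,  9.45526860e-01,
        -1.41639529e-01],
       [ 0.00000000e+00,  0.00000000e+00,  0.00000000e+00,
         1.00000000e+00]])}
```

Jig at (0.580, -0.005) with yaw -8°, jaw face at about jig y +3.7 mm, wedge head back at about x -88 mm. I'll shut the fingers, align the tool with the jig, and go behind the grip at height.

Request:
move_arm --series '[0, 0, -0.284, -58.2, -49.3, 0, 0, 0, 0, -0.284, -58.2, -49.3, 0, 0, 0, 0, -0.284, -58.2, -49.3, 0, 0, 0, 0, -0.284, -58.2, -49.3, 0, 0, 0, 0, -0.284, -58.2, -49.3, 0, 0, 0, 0, -0.284, -58.2, -49.3, 0, 0, 0, 0, -0.284, -58.2, -49.3, 0, 0, 0, 0, -0.284, -58.2, -49.3, 0, 0, 0, 0, -0.284, -58.2, -49.3, 0, 0, 0, 0, -0.284, -58.2, -49.3, 0, 0]'

```text
t: 0.93
ee_pos: [0.4035, 0.1272, 0.2311]
orientation: [180.0, -0.0, 172.0]
ft_force: [0.8, 1.2, -0.7]
width: -0.0002
grip_force: 0.0
```

```bash
cat >> h.py <<'E'
JO=np.array([.580,-.0046]);JY=-8.0
def where(s=None):
    s=s or ctrl.get_state(); a=np.radians(JY); Rj=np.array([[np.cos(a),-np.sin(a)],[np.sin(a),np.cos(a)]])
    p=Rj.T@(s['ee_pos'][:2]-JO); f=Rj.T@s['ft_force'][:2]
    print('t',round(s['t'],2),'jig mm',np.round(p*1e3,1),'z',round(s['ee_pos'][2]*1e3,1),'F jig',np.round(f,2),'Fz',round(s['ft_force'][2],2),'rpy',np.round(s['orientation'],2),'w',s['width'])
    return s,Rj
def shift(jx,jy,z):
    s,Rj=where(); d=np.append(Rj@np.array([jx,jy])+JO,z)-s['ee_pos']
    T=R.from_euler('xyz',s['orientation'],degrees=True)
    print('tool shift cm',np.round(T.inv().apply(d)*100,2))
E
python3 -c "
from h import *
shift(0,-.185,.15)"
```

```text
t 0.93 jig mm [-193.1  106. ] z 231.1 F jig [0.62 1.28] Fz -0.71 rpy [179.99  -0.   172.  ] w -0.00015853346755553415
tool shift cm [-19.31 -29.1    8.1 ]
```

Request:
move_arm --series '[0, 0, 0, -4, -3, 0, 0, 0, 0, 0, -19.3, -29.1, 6, 0, 0, 0, 0, -19.3, -29.1, 8.1, 0, 0, 0, 0, -19.3, -29.1, 8.1, 0, 0, 0, 0, -19.3, -29.1, 8.1, 0, 0, 0, 0, -19.3, -29.1, 8.1, 0, 0, 0, 0, -19.3, -29.1, 8.1, 0, 0, 0, 0, -19.3, -29.1, 8.1, 0, 0, 0, 0, -19.3, -29.1, 8.1, 0, 0, 0, 0, -19.3, -29.1, 8.1, 0]'

```text
t: 1.77
ee_pos: [0.5536, -0.1906, 0.1463]
orientation: [-180.0, -0.3, 171.7]
ft_force: [-0.5, -0.3, -0.3]
width: 0.0
grip_force: 0.0
```

```bash
python3 -c "
from h import *
shift(0,-.185,.050)"
```

```text
t 1.77 jig mm [  -0.2 -187.9] z 146.3 F jig [-0.46 -0.36] Fz -0.26 rpy [-179.95   -0.28  171.68] w 1.7869080411768005e-05
tool shift cm [-0.07  0.3   9.63]
```

Request:
move_arm --series '[0, 0, 0, 0, 0, 3, 0, 0, 0, 0, 0, 0, 6, 0, 0, 0, 0, 0, 0, 8.5, 0, 0, 0, 0, 0, 0, 10, 0, 0, 0, 0, 0, 0, 10, 0, 0, 0, 0, 0, 0, 10, 0, 0, 0, 0, 0, 0, 10, 0]'

```text
t: 2.35
ee_pos: [0.5548, -0.1859, 0.0518]
orientation: [-180.0, 0.1, 172.0]
ft_force: [0.3, -0.1, 1.5]
width: 0.0001
grip_force: 0.0
```

Run:
```python
from h import *
where()
im=save('scene','s2.png')[190:310,200:400]
cv2.imwrite('pics/s2c.png',cv2.resize(im,None,fx=4,fy=4,interpolation=cv2.INTER_CUBIC))
```

```text
t 2.35 jig mm [   0.3 -183. ] z 51.8 F jig [ 0.29 -0.01] Fz 1.46 rpy [-1.7997e+02  1.2000e-01  1.7201e+02] w 7.082284604286949e-05
```

View pics/s2c.png

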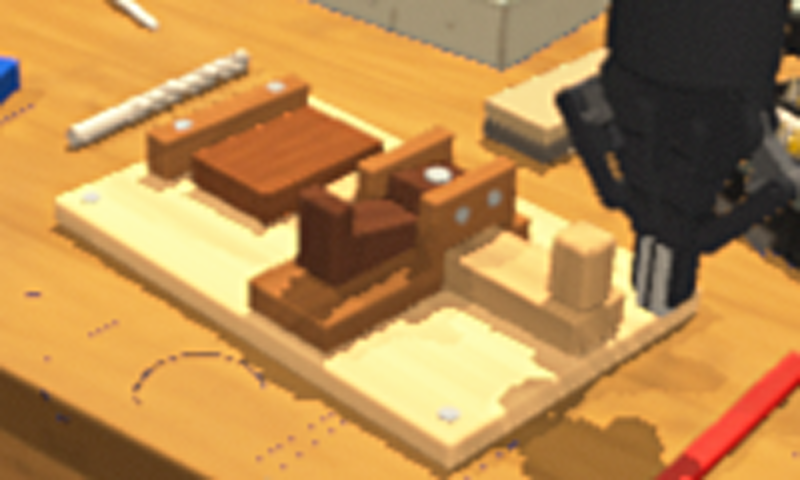

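The closed fingers stand squarely behind the grip (fingers at (665,275), grip at (580,265)). Now I'll push.

Request:
move_arm --series '[0, 0, 0, 0, 0.4, 0, 0, 0, 0, 0, 0, 0.8, 0, 0, 0, 0, 0, 0, 1.2, 0, 0, 0, 0, 0, 0, 1.6, 0, 0, 0, 0, 0, 0, 2.0, 0, 0, 0, 0, 0, 0, 2.4, 0, 0, 0, 0, 0, 0, 2.8, 0, 0, 0, 0, 0, 0, 3.2, 0, 0, 0, 0, 0, 0, 3.2, 0, 0, 0, 0, 0, 0, 3.2, 0, 0]'

```text
t: 3.23
ee_pos: [0.5587, -0.1536, 0.0504]
orientation: [179.9, 0.0, 172.0]
ft_force: [0.8, -1.2, 1.5]
width: 0.0002
grip_force: 0.4
```

Run:
```python
from h import *
where()
im=save('top','t3.png')[155:275,213:373]
cv2.imwrite('pics/t3c.png',cv2.resize(im,None,fx=5,fy=5,interpolation=cv2.INTER_CUBIC))
```

```text
t 3.23 jig mm [  -0.4 -150.5] z 50.4 F jig [ 0.96 -1.06] Fz 1.53 rpy [1.7995e+02 2.0000e-02 1.7201e+02] w 0.0001816489419874384
```

View pics/t3c.png

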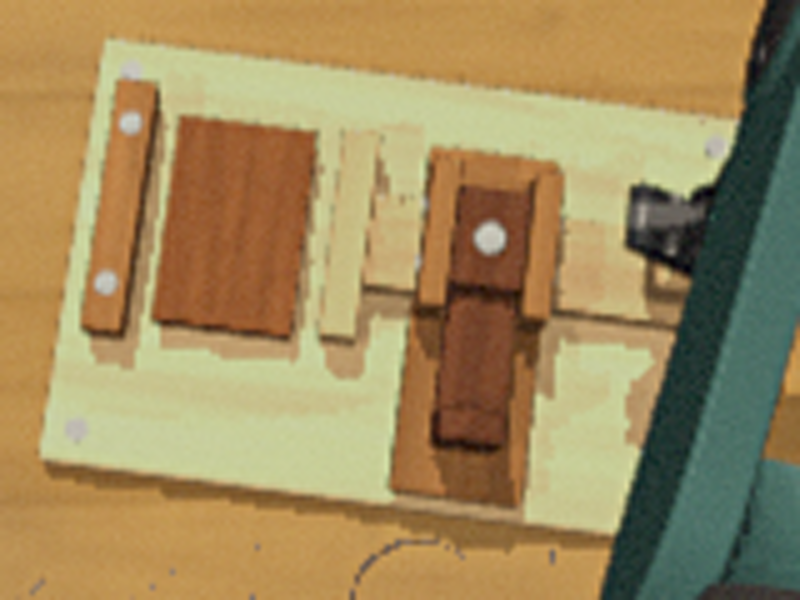

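The jaw has advanced about 14 mm (its face edge moved from (378,135) to about (345,132)). About 22 mm remain, so I'll go 18 mm slowly.

Request:
move_arm --series '[0, 0, 0, 0, 0.25, 0, 0, 0, 0, 0, 0, 0.5, 0, 0, 0, 0, 0, 0, 0.75, 0, 0, 0, 0, 0, 0, 0.95, 0, 0, 0, 0, 0, 0, 1.15, 0, 0, 0, 0, 0, 0, 1.35, 0, 0, 0, 0, 0, 0, 1.5, 0, 0, 0, 0, 0, 0, 1.65, 0, 0, 0, 0, 0, 0, 1.8, 0, 0, 0, 0, 0, 0, 1.8, 0, 0]'

```text
t: 4.12
ee_pos: [0.561, -0.1359, 0.0502]
orientation: [180.0, -0.0, 172.0]
ft_force: [0.5, -2.0, -1.1]
width: 0.0002
grip_force: 1.2
```

Run:
```python
from h import *
where()
im=save('top','t4.png')[155:275,213:373]
cv2.imwrite('pics/t4c.png',cv2.resize(im,None,fx=5,fy=5,interpolation=cv2.INTER_CUBIC))
```

```text
t 4.12 jig mm [  -0.5 -132.7] z 50.2 F jig [ 0.77 -1.88] Fz -1.13 rpy [179.97  -0.   172.  ] w 0.00018512473531840477
```

View pics/t4c.png

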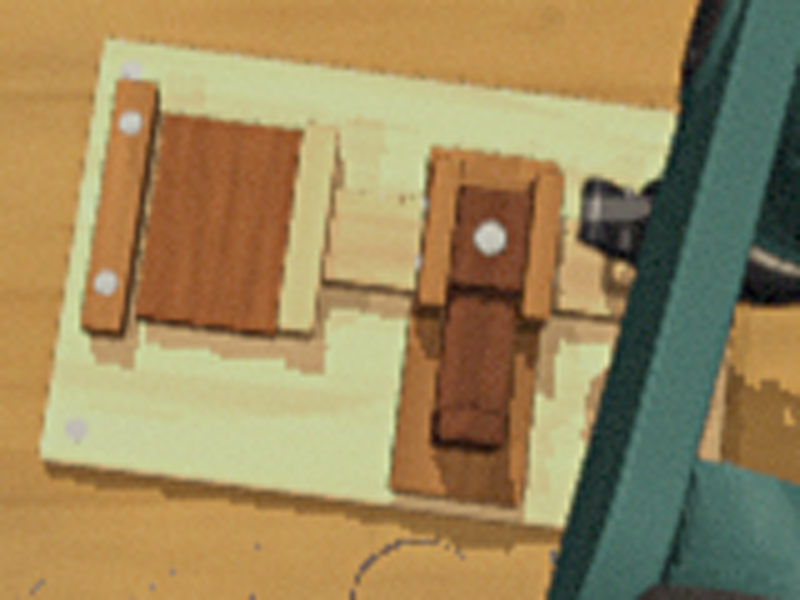

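The jaw is on the block (edge at (305,125)) and a few mm remain to the fence. I'll creep in.

Request:
move_arm --series '[0, 0, 0, 0, 0.05, 0, 0, 0, 0, 0, 0, 0.1, 0, 0, 0, 0, 0, 0, 0.15, 0, 0, 0, 0, 0, 0, 0.2, 0, 0, 0, 0, 0, 0, 0.25, 0, 0, 0, 0, 0, 0, 0.3, 0, 0, 0, 0, 0, 0, 0.3, 0, 0, 0, 0, 0, 0, 0.3, 0, 0]'

```text
t: 4.83
ee_pos: [0.5614, -0.1333, 0.0503]
orientation: [180.0, -0.0, 172.0]
ft_force: [0.8, -2.9, -1.6]
width: 0.0002
grip_force: 1.4
```

Request:
move_arm --series '[0, 0, 0, 0, 0.03, 0, 0, 0, 0, 0, 0, 0.06, 0, 0, 0, 0, 0, 0, 0.06, 0, 0, 0, 0, 0, 0, 0.06, 0, 0]'

```text
t: 5.17
ee_pos: [0.5614, -0.1328, 0.0503]
orientation: [180.0, -0.0, 172.0]
ft_force: [-0.2, -3.4, -1.8]
width: -0.0001
grip_force: 1.5
```

```bash
python3 -c "
from h import *
where()"
```

```text
t 5.17 jig mm [  -0.5 -129.5] z 50.3 F jig [ 0.32 -3.39] Fz -1.76 rpy [179.99  -0.   171.99] w -0.00013010996641794773
```

Request:
move_arm --series '[0, 0, 0, 0, 0.025, 0, 0, 0, 0, 0, 0, 0.05, 0, 0, 0, 0, 0, 0, 0.05, 0, 0, 0, 0, 0, 0, 0.05, 0, 0]'

```text
t: 5.5
ee_pos: [0.5615, -0.1323, 0.0503]
orientation: [180.0, -0.0, 172.0]
ft_force: [1.3, -3.4, -1.6]
width: -0.0001
grip_force: 1.5
```

Request:
move_arm --series '[0, 0, 0, 0, 0.025, 0, 0, 0, 0, 0, 0, 0.05, 0, 0, 0, 0, 0, 0, 0.05, 0, 0, 0, 0, 0, 0, 0.05, 0, 0]'

```text
t: 5.83
ee_pos: [0.5616, -0.1321, 0.0503]
orientation: [-180.0, -0.0, 172.0]
ft_force: [1.0, -3.9, -2.3]
width: 0.0002
grip_force: 2.1
```

Request:
move_arm --series '[0, 0, 0, 0, 0.025, 0, 0, 0, 0, 0, 0, 0.05, 0, 0, 0, 0, 0, 0, 0.05, 0, 0, 0, 0, 0, 0, 0.05, 0, 0]'

```text
t: 6.17
ee_pos: [0.5616, -0.132, 0.0503]
orientation: [-179.9, 0.0, 172.0]
ft_force: [1.0, -5.9, -2.7]
width: 0.0001
grip_force: 2.8
```

Force is building at the expected position, so the block is on the fence. I'll squeeze up to about 9–10 N in total.

Request:
move_arm --series '[0, 0, 0, 0, 0.025, 0, 0, 0, 0, 0, 0, 0.05, 0, 0, 0, 0, 0, 0, 0.05, 0, 0, 0, 0, 0, 0, 0.05, 0, 0]'

```text
t: 6.5
ee_pos: [0.5616, -0.132, 0.0504]
orientation: [-179.9, 0.0, 172.0]
ft_force: [-0.3, -6.2, -1.8]
width: 0.0003
grip_force: 3.3
```

Request:
move_arm --series '[0, 0, 0, 0, 0.025, 0, 0, 0, 0, 0, 0, 0.05, 0, 0, 0, 0, 0, 0, 0.05, 0, 0, 0, 0, 0, 0, 0.05, 0, 0, 0, 0, 0, 0, 0.05, 0, 0]'

```text
t: 6.92
ee_pos: [0.5616, -0.132, 0.0503]
orientation: [-179.8, -0.0, 172.0]
ft_force: [-0.4, -7.3, -2.4]
width: 0.0001
grip_force: 3.9
```

Run:
```python
from h import *
where()
im=save('top','t5.png')[155:275,213:373]
cv2.imwrite('pics/t5c.png',cv2.resize(im,None,fx=5,fy=5,interpolation=cv2.INTER_CUBIC))
```

```text
t 6.92 jig mm [  -0.5 -128.7] z 50.3 F jig [ 0.61 -7.3 ] Fz -2.35 rpy [-179.83   -0.    171.96] w 6.0860375832166925e-05
```

View pics/t5c.png

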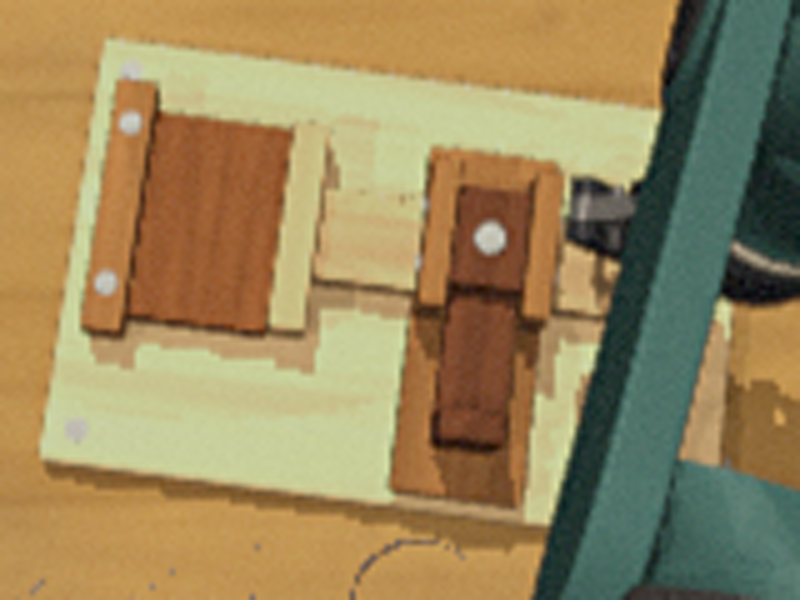

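The block now lies square against the fence (shared edge at about (148,200)) with the jaw against it. One last firming to a snug squeeze.

Request:
move_arm --series '[0, 0, 0, 0, 0.04, 0, 0, 0, 0, 0, 0, 0.08, 0, 0, 0, 0, 0, 0, 0.12, 0, 0, 0, 0, 0, 0, 0.12, 0, 0, 0, 0, 0, 0, 0.12, 0, 0, 0, 0, 0, 0, 0.12, 0, 0]'

```text
t: 7.47
ee_pos: [0.5616, -0.132, 0.0504]
orientation: [-179.7, 0.0, 171.9]
ft_force: [0.2, -10.0, -2.9]
width: -0.0002
grip_force: 5.2
```

Squeeze is about 7 N. I'll back off, lift, and go behind the wedge head.

Request:
move_arm --series '[0, 0, 0, 0, -0.6, 0, 0, 0, 0, 0, 0, -1.6, 0, 0, 0, 0, 0, 0, -2.6, 0, 0, 0, 0, 0, 0, -2.8, 0, 0, 0, 0, 0, 0, -2.8, -3, 0, 0, 0, 0, 0, -2.8, -7, 0, 0, 0, 0, 0, -2.8, -10, 0, 0, 0, 0, 0, -2.8, -11, 0, 0, 0, 0, 0, -2.8, -11, 0, 0, 0, 0, 0, -2.8, -11, 0, 0]'

```text
schema error: expected a multiple of 7 numbers
```

```bash
python3 -c "
from h import *
shift(-.125,-.0475,.16)"
```

```text
t 7.47 jig mm [  -0.5 -128.7] z 50.4 F jig [ 1.54 -9.9 ] Fz -2.94 rpy [-179.71    0.    171.94] w -0.0002453783920946747
tool shift cm [ 12.46   8.05 -11.  ]
```

Request:
move_arm --series '[0, 0, 0, 0, -0.6, 0, 0, 0, 0, 0, 0, -1.6, 0, 0, 0, 0, 0, 0, -2.6, 0, 0, 0, 0, 0, 0, -2.8, 0, 0, 0, 0, 0, 0, -2.8, -3, 0, 0, 0, 0, 0, -2.8, -7, 0, 0, 0, 0, 0, -2.8, -10, 0, 0, 0, 0, 0, -2.8, -11, 0, 0, 0, 0, 0, -2.8, -11, 0, 0, 0, 0, 0, -2.8, -11, 0]'

```text
t: 8.3
ee_pos: [0.558, -0.1567, 0.1602]
orientation: [180.0, 0.0, 172.0]
ft_force: [-0.3, 0.4, -0.7]
width: 0.0003
grip_force: 0.0
```

```bash
python3 -c "
from h import *
shift(-.125,-.0475,.16)"
```

```text
t 8.3 jig mm [  -0.6 -153.7] z 160.2 F jig [-0.39  0.33] Fz -0.67 rpy [1.7997e+02 2.0000e-02 1.7200e+02] w 0.0003073966490617562
tool shift cm [12.44 10.62  0.02]
```

Request:
move_arm --series '[0, 0, 0, 3, 2.5, 0, 0, 0, 0, 0, 6, 5, 0, 0, 0, 0, 0, 9, 7.7, 0, 0, 0, 0, 0, 11.5, 9.7, 0, 0, 0, 0, 0, 12.4, 10.6, 0, 0, 0, 0, 0, 12.4, 10.6, 0, 0, 0, 0, 0, 12.4, 10.6, 3, 0, 0, 0, 0, 12.4, 10.6, 6, 0, 0, 0, 0, 12.4, 10.6, 6, 0, 0, 0, 0, 12.4, 10.6, 6, 0]'

```text
t: 9.13
ee_pos: [0.4486, -0.0349, 0.0977]
orientation: [180.0, -0.4, 172.0]
ft_force: [-0.4, -0.5, 0.7]
width: 0.0003
grip_force: 0.0
```

Run:
```python
from h import *
shift(-.125,-.0475,.050)
im=save('scene','s6.png')[150:310,170:390]
cv2.imwrite('pics/s6c.png',cv2.resize(im,None,fx=3.6,fy=3.6,interpolation=cv2.INTER_CUBIC))
```

```text
t 9.13 jig mm [-125.9  -48.3] z 97.7 F jig [-0.37 -0.57] Fz 0.7 rpy [179.99  -0.37 171.95] w 0.000253382479661268
tool shift cm [-0.12  0.08  4.77]
```

View pics/s6c.png

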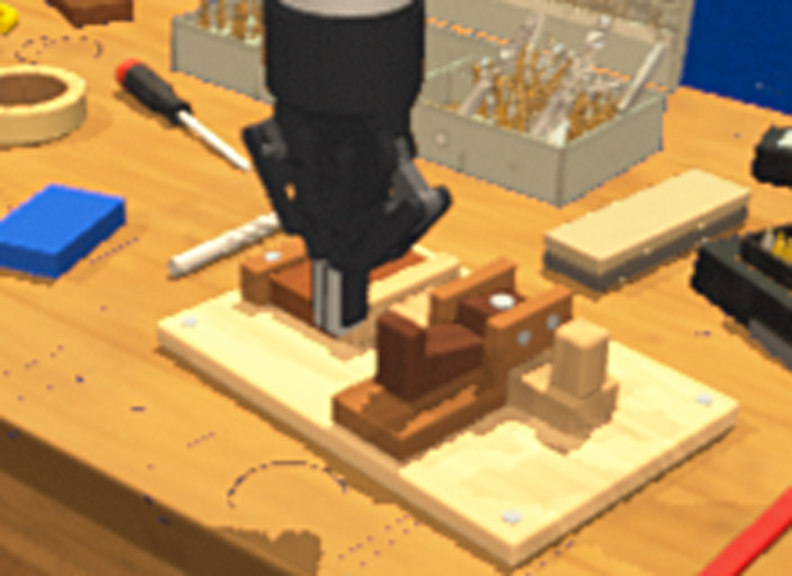

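The fingers hover behind the wedge head (head at (400,350), fingers at (340,300) and higher up). I'll lower 5 cm and approach.

Request:
move_arm --series '[0, 0, 0, 0, 0, 2, 0, 0, 0, 0, 0, 0, 4, 0, 0, 0, 0, 0, 0, 5, 0, 0, 0, 0, 0, 0, 5, 0, 0, 0, 0, -0.4, 0, 5, 0, 0, 0, 0, -0.8, 0, 5, 0, 0, 0, 0, -1.2, 0, 5, 0, 0, 0, 0, -1.6, 0, 5, 0, 0, 0, 0, -1.8, 0, 5, 0, 0, 0, 0, -1.8, 0, 5, 0]'

```text
t: 10.02
ee_pos: [0.4688, -0.0373, 0.0509]
orientation: [-180.0, 0.1, 172.0]
ft_force: [-0.6, -0.6, -0.2]
width: 0.0
grip_force: 0.0
```

```bash
python3 -c "
from h import *
where()"
```

```text
t 10.02 jig mm [-105.5  -47.9] z 50.9 F jig [-0.49 -0.72] Fz -0.18 rpy [-1.8000e+02  7.0000e-02  1.7199e+02] w 4.037264809529333e-05
```

Request:
move_arm --series '[0, 0, 0, -0.15, 0, 0, 0, 0, 0, 0, -0.3, 0, 0, 0, 0, 0, 0, -0.45, 0, 0, 0, 0, 0, 0, -0.6, 0, 0.02, 0, 0, 0, 0, -0.75, 0, 0.03, 0, 0, 0, 0, -0.9, 0, 0.06, 0, 0, 0, 0, -1.0, 0, 0.08, 0, 0, 0, 0, -1.0, 0, 0.08, 0]'

```text
t: 10.68
ee_pos: [0.4776, -0.0385, 0.0494]
orientation: [180.0, -0.1, 172.0]
ft_force: [-1.3, -0.1, 0.9]
width: -0.0001
grip_force: 0.5
```

Request:
move_arm --series '[0, 0, 0, -0.1, 0, 0.02, 0, 0, 0, 0, -0.2, 0, 0.04, 0, 0, 0, 0, -0.3, 0, 0.06, 0, 0, 0, 0, -0.4, 0, 0.08, 0, 0, 0, 0, -0.4, 0, 0.08, 0]'

```text
t: 11.1
ee_pos: [0.4816, -0.0391, 0.0485]
orientation: [180.0, -0.0, 172.0]
ft_force: [-4.6, 1.6, 1.2]
width: 0.0
grip_force: 1.6
```

```bash
python3 -c "
from h import *
where()"
```

```text
t 11.1 jig mm [-92.7 -47.9] z 48.5 F jig [-4.79  0.94] Fz 1.19 rpy [ 1.8000e+02 -4.0000e-02  1.7199e+02] w 2.293093002752625e-05
```

In contact, sliding at about 4 N. I'll continue in 3 mm calls and watch the force.

Request:
move_arm --series '[0, 0, 0, -0.1, 0, 0.02, 0, 0, 0, 0, -0.2, 0, 0.04, 0, 0, 0, 0, -0.3, 0, 0.06, 0, 0, 0, 0, -0.3, 0, 0.06, 0, 0, 0, 0, -0.3, 0, 0.06, 0]'

```text
t: 11.52
ee_pos: [0.4847, -0.0396, 0.0479]
orientation: [180.0, -0.0, 172.0]
ft_force: [-2.7, 0.4, 0.3]
width: -0.0005
grip_force: 1.4
```

Request:
move_arm --series '[0, 0, 0, -0.1, 0, 0.02, 0, 0, 0, 0, -0.2, 0, 0.04, 0, 0, 0, 0, -0.3, 0, 0.06, 0, 0, 0, 0, -0.3, 0, 0.06, 0, 0, 0, 0, -0.3, 0, 0.06, 0]'

```text
t: 11.93
ee_pos: [0.4877, -0.04, 0.0473]
orientation: [180.0, -0.0, 172.0]
ft_force: [-3.8, -1.5, 0.6]
width: 0.0
grip_force: 1.5
```

Request:
move_arm --series '[0, 0, 0, -0.1, 0, 0.02, 0, 0, 0, 0, -0.2, 0, 0.04, 0, 0, 0, 0, -0.2, 0, 0.04, 0, 0, 0, 0, -0.2, 0, 0.04, 0]'

```text
t: 12.27
ee_pos: [0.4896, -0.0402, 0.0469]
orientation: [-180.0, -0.0, 172.0]
ft_force: [-4.5, -0.8, -0.2]
width: -0.0001
grip_force: 1.7
```

Request:
move_arm --series '[0, 0, 0, -0.1, 0, 0.02, 0, 0, 0, 0, -0.2, 0, 0.04, 0, 0, 0, 0, -0.2, 0, 0.04, 0, 0, 0, 0, -0.2, 0, 0.04, 0]'

```text
t: 12.6
ee_pos: [0.4908, -0.0404, 0.0467]
orientation: [-180.0, -0.1, 172.0]
ft_force: [-5.7, -0.8, 1.7]
width: 0.0004
grip_force: 3.2
```

Request:
move_arm --series '[0, 0, 0, -0.1, 0, 0.02, 0, 0, 0, 0, -0.2, 0, 0.04, 0, 0, 0, 0, -0.2, 0, 0.04, 0, 0, 0, 0, -0.2, 0, 0.04, 0]'

```text
t: 12.93
ee_pos: [0.4919, -0.0406, 0.0465]
orientation: [-180.0, -0.3, 172.0]
ft_force: [-10.7, -0.2, 5.1]
width: -0.0002
grip_force: 4.9
```

Request:
move_arm --series '[0, 0, 0, -0.1, 0, 0.02, 0, 0, 0, 0, -0.2, 0, 0.04, 0, 0, 0, 0, -0.2, 0, 0.04, 0, 0, 0, 0, -0.2, 0, 0.04, 0]'

```text
t: 13.27
ee_pos: [0.4929, -0.0407, 0.0463]
orientation: [-180.0, -0.4, 172.0]
ft_force: [-13.3, 0.2, 9.5]
width: -0.0002
grip_force: 6.7
```

It is jamming: 13.3 N. A little more gives a firm 15–16 N, with no further downward shift.

Request:
move_arm --series '[0, 0, 0, -0.05, 0, 0, 0, 0, 0, 0, -0.1, 0, 0, 0, 0, 0, 0, -0.1, 0, 0, 0, 0, 0, 0, -0.1, 0, 0, 0, 0, 0, 0, -0.1, 0, 0, 0]'

```text
t: 13.68
ee_pos: [0.4931, -0.0408, 0.0463]
orientation: [-180.0, -0.5, 172.0]
ft_force: [-15.3, 0.9, 9.9]
width: 0.0
grip_force: 7.7
```

```bash
python3 -c "
from h import *
where()"
```

```text
t 13.68 jig mm [-81.  -47.9] z 46.3 F jig [-15.26  -1.19] Fz 9.91 rpy [-179.98   -0.48  172.01] w 1.4907038955985794e-05
```

Firm push of 15 N (about 17 N along the ramp). I'll hold briefly, then back off and lift clear.

Request:
move_arm --series '[0, 0, 0, 0, 0, 0, 0, 0, 0, 0, 0, 0, 0, 0, 0, 0, 0, 0.3, 0, 0, 0, 0, 0, 0, 0.8, 0, 0, 0, 0, 0, 0, 1.6, 0, 0, 0, 0, 0, 0, 2.6, 0, 0, 0, 0, 0, 0, 3.2, 0, -1, 0, 0, 0, 0, 3.2, 0, -5, 0, 0, 0, 0, 3.2, 0, -9, 0, 0, 0, 0, 3.2, 0, -12, 0]'

```text
t: 14.52
ee_pos: [0.4652, -0.0367, 0.1698]
orientation: [180.0, 0.3, 172.0]
ft_force: [1.5, -0.7, 0.5]
width: -0.0001
grip_force: 0.0
```

Request:
move_arm --series '[0, 0, 0, 4, 4, -1, 0, 0, 0, 0, 8, 8, -2, 0, 0, 0, 0, 10, 10, -2, 0, 0, 0, 0, 10, 10, -2, 0, 0, 0, 0, 10, 10, -2, 0, 0, 0, 0, 10, 10, -2, 0]'

```text
t: 15.02
ee_pos: [0.3797, 0.0767, 0.1871]
orientation: [180.0, 0.2, 172.1]
ft_force: [1.2, 0.2, -1.0]
width: -0.0003
grip_force: 0.0
```

Run:
```python
from h import *
where()
im=save('top','t7.png')[155:275,213:373]
cv2.imwrite('pics/t7c.png',cv2.resize(im,None,fx=5,fy=5,interpolation=cv2.INTER_CUBIC))
```

```text
t 15.02 jig mm [-209.7   52.6] z 187.1 F jig [1.12 0.33] Fz -0.97 rpy [179.98   0.19 172.12] w -0.0002647709599251459
```

View pics/t7c.png

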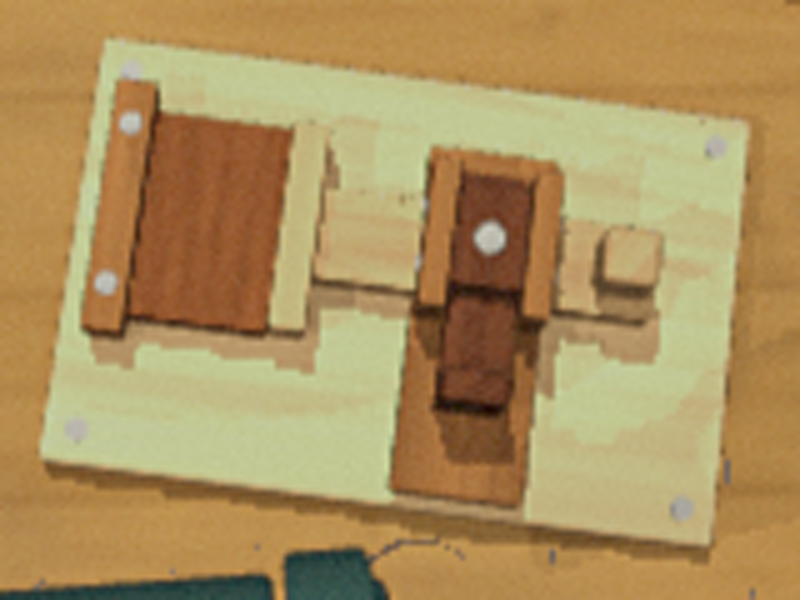

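The block is square between fence and jaw. The wedge head's back has gone from row 447 to 407 (about 17 mm, x ≈ -71) and stayed there after release. The arm is clear, so I'll hand in.

```bash
python3 -c "
from h import *
print(ctrl.finish_job())"
```

```text
the job is handed in; nothing more can be done
None
```

The block is clamped square against the fence with about a 7 N squeeze, the wedge was pushed in to about 15 N and stayed put after release, and the job was handed in at about 15 s; no verdict came back.

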